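# Knock up a swatch pack in the collating jig and pin it with a binding post

## Robot

A 7-joint arm with a two-finger parallel gripper is mounted at the origin on the work surface; the furniture and walls round the work are solid. World frame = base frame: x ahead of the robot, y to its left, z up, the work surface at z = 0. Lengths are in m, angles in rad, forces in N, time in s.
With the tool pointing down it reaches from about 0.4 to 0.875 m from the base axis. Payload 19.3 kg.
Tool frame: the origin (TCP) lies midway between the tips of the shut fingers; the grasp point (between the pads) lies 19 mm behind it (manip.grasp_offset is the distance from the TCP to the grasp point, in m); z points along the fingers, y is the line along which they close (so a half turn about z gives the same grasp; the last joint's range is limited). The gripper opens to 85 mm and grips with 20 to 120 N. Pads are 22 mm wide; open, the fingers measure 114 mm over their backs; the gripper's body (76 mm by 85 mm) begins 54 mm behind the grasp point. The pads swing forward as they close: fully open they stand 13 mm farther back than shut.
Start: joints at [-1.19, 0.521, -0.036, 1.599, 0.021, 1.021, -0.113], TCP at [0.272, 0.563, 0.231] pointing down, gripper open.
Joint ranges: [-2.91, 2.91], [-0.3, 2.13], [-1.5, 1.42], [0.17, 2.43], [-1.26, 4.41], [0.16, 1.93], [-2.52, 2.52]. Speed limits (rad/s): [1.89, 1.89, 2.39, 2.39, 3.01, 3.01, 3.01].

## Interface

Orientations are given as a 3x3 rotation matrix whose columns are the frame's x, y, z axes.
In Python, from station import manip gives the robot as it stands. The module is installed in compiled form; this text tells all that it offers.
- The arm moves only by the shell command python3 -m handwheel 'ROWS' [FORCE]. ROWS is JSON, a list of rows, each an object of numbers: "tx", "ty", "tz": the shift along the tool's x, y, z in cm; "wx", "wy", "wz": the turn, a rotation vector about the tool's x, y, z in rad; "grip": the finger opening in cm, from 0 to 8.54. A call has 1 to 8 rows; each row is the pose to reach, as a shift and turn from the pose commanded when the call began, along the tool's axes at that moment; what a row does not reach only later rows make up. A row lasts 1/8 s, in which the tool goes at most 62.5 mm and 10.7 degrees, less where a joint would pass 70% of its speed; a pose out of reach is approached as far as the arm can. A call with a gripper value outside its range is refused whole. The fingers move at their own pace and stop on an object; FORCE is the grip in N (left out, the last holds). Time passes only in rows, so rows that repeat a pose let the fingers close. It gives the time, the measured TCP pose, the force, the opening and the grip force at its end, in the units of the state.
- manip.sense(): the state, without advancing time (a new reading comes with each control period).
- manip.camera(name): name is "side" or "top" or "wrist"; returns a dict with "img" (480x640x3 uint8, red, green, blue), "camera_matrix" (3x3 intrinsics, pixels), "dist_coeffs" ([k1, k2, p1, p2, k3] as OpenCV has them; the pictures are not rectified), "pose" (4x4, takes a point from camera to world coordinates). Camera axes: x right, y up, looking along -z (the intrinsics and any distortion apply to the point x, -y, -z); pixel columns grow to the right and rows downward; lengths in m; the calibration is good to about 2 mm. A picture is of the moment at which its call begins. There is no depth.
- manip.job_done(): hands the job in; it is judged then, once.
Trained networks look in the newest picture that a camera, given by its name, has taken for a name from the list of things; names that differ only in an ending like _2 or _b are one class to them, and where a whole thing is asked for, a point or a joint stands for the part that bears it (a point fixed in the world has none). Each returns a list of dicts, best first, with "p" (0 to 1); they miss things now and then, are a little off and sometimes report something else, mostly with a low value. They report only what shows in the picture. A call takes as long as a camera call.
- manip.regions_of(label, camera): "pixels" (480x640 bool, what is visible of it) and "extent" ([left, top, right, bottom] in pixels, round what is visible of it).
The state is a dict: "t": time; "joint_positions": joint angles; "qd": joint speeds; "joint_torque": joint torques, N m; "eef_pos": TCP position; "eef_rot": TCP orientation; "force": force on the tool from outside, world axes, zero at the start; "moment": the same for the moment, N m; "opening": finger opening in m; "gripper_force": force on a finger pad.
Only numpy, scipy, OpenCV 4.12 (cv2) and the standard library are available. Lean on these libraries where they do the work, as an engineer would, in place of code of your own. Each camera call takes 0.05 s, during which the arm holds its last target. There are 200 camera calls.

## Task

The three loose swatch boards in the wooden collating jig must be pinned together. Push the whole pile gently up against both fences of the jig, which may be set anywhere in their adjustment, until all three boards lie flush and their holes line up over the hole in the jig; then take the steel binding post out of its stand, feel it down through the boards into the jig without forcing it until its head sits on the top board, and let go. Leave the thread spool, the wooden pressing block and the little box where they are.

Things in the scene. Friction and masses are not known exactly. Their poses are not given: they have to be found in the camera images.
- jig: Collating jig, fixed. Base 196 (x) x 226 (y) x 8 mm; origin: centre of underside, z up. A 10 mm gauge plate with two fences (30 mm high, tops at 48 mm) is clamped on it, shifted by an unknown -14 to +14 mm in x and in y. Unshifted: end fence's inner face at x = +64, side fence's at y = -79, 12 mm through hole at x = +24, y = +16 mm, in line with the holes of boards flush with both fences.
- board_low: Lowest of three equal rigid swatch boards lying loosely on one another on the gauge plate, 2 to 55 mm short of the +x and -y fences and turned up to 0.1 rad: 80 (x) x 120 (y) x 8 (z) mm, 35 to 70 g, one through hole 12 mm wide at x = 0, y = +35 mm. Origin: centre of the underside; z up. Underside 18 mm over the table.
- board_mid: Middle board, same shape as the lowest, underside 26 mm over the table. Sliding the whole pile takes about 1 to 4 N, with short peaks as boards meet.
- board_top: Top board, same shape as the lowest. Its upper face is 42 mm over the table.
- board_low_hole (a point): Centre of the lowest board's hole, at half its thickness.
- board_mid_hole (a point): Centre of the middle board's hole, at half its thickness.
- board_top_hole (a point): Centre of the top board's hole, at half its thickness.
- stand: Post stand, fixed to the table: dark wooden block 56 x 56 x 44 mm with a 13 mm through hole down its middle. Origin: centre of the underside.
- post: Steel binding post, loose, 60 g, upright in the stand, head resting on the block: round shank 10 mm wide, 40 mm long, its last 9 mm tapering to a 4 mm nose, under a round head 22 mm wide and 22 mm high (grip the head; at the start it spans 44 to 66 mm over the table). Origin: the nose, on the axis; z runs up the axis to the head.
- post_seat (a point): Point on the post's axis at the underside of its head, 40 mm above the nose; when the post is fully home it lies on the top board's upper face, 42 mm over the table.
- spool_0: Bystander: spool of pale thread with wooden flanges, 40 mm wide, 50 mm high, loose. Origin: centre of the underside.
- press_block: Bystander: beech pressing block 90 x 36 x 34 mm, loose. Origin: centre of the underside.
- small_box_1: Bystander: open little greyboard box 50 x 50 x 38 mm, loose. Origin: centre of the underside.

How it is judged:
By the outcome, as a careful person would: the job done as asked, in the order asked, and still so for the second after the job is handed in, with the robot touching nothing.
It also fails if it takes over 72 s, if anything falls off the work surface, if the arm or the gripper's body presses on something with over 40 N, if the wrist force passes 120 N, or if a joint passes its speed limit or range.

## Working session

There is one attempt and no reset: what is moved stays moved. The work goes in short steps, Python scripts to look and compute and a shell command to move; the robot and the scene stay as the last step left them, time stands still between calls to the robot, and variables do not carry over. Pictures are saved under pics/ and viewed, at most 10 in all, crops included, and the job is handed in when it is done.

```bash
mkdir -p pics; cat > h.py <<'E'
import numpy as np, cv2
from station import manip
def cam(n):
    c=manip.camera(n); return c
def ray(c,uv):
    p=cv2.undistortPoints(np.array(uv,float).reshape(-1,1,2),c["camera_matrix"],np.array(c["dist_coeffs"],float)).reshape(-1,2)
    d=np.c_[p[:,0],-p[:,1],-np.ones(len(p))]@c["pose"][:3,:3].T
    return c["pose"][:3,3],d
def at(c,uv,z):
    o,d=ray(c,uv); return o+d*((z-o[2])/d[:,2])[:,None]
def proj(c,X):
    X=np.atleast_2d(X).astype(float); q=(X-c["pose"][:3,3])@c["pose"][:3,:3]
    q=q*[1,-1,-1]
    return cv2.projectPoints(q,np.zeros(3),np.zeros(3),c["camera_matrix"],np.array(c["dist_coeffs"],float))[0].reshape(-1,2)
E
python3 - <<'E'
from h import *
s=manip.sense(); print({k:np.round(v,3).tolist() for k,v in s.items()}, manip.grasp_offset)
for n in ("top","side"):
    c=cam(n); cv2.imwrite(f"pics/{n}0.png",c["img"][:,:,::-1]); print(n,np.round(c["pose"],3).tolist())
    for l in ("jig","board_top","board_mid","board_low","board_top_hole","stand","post","spool_0","press_block","small_box_1"):
        for r in manip.regions_of(l,n)[:2]:
            m=r["pixels"]; v,u=np.nonzero(m); print(l,round(r["p"],2),r["extent"],len(u), np.round(at(c,[[u.mean(),v.mean()]],0.042)[0],3))
E
```

```text
{'t': 0.0, 'joint_positions': [-1.19, 0.522, -0.036, 1.6, 0.021, 1.021, -0.113], 'qd': [0.001, 0.0, 0.001, 0.001, -0.002, -0.0, 0.001], 'joint_torque': [-0.001, -92.712, 1.98, -36.993, 0.018, 0.008, 0.0], 'eef_pos': [0.272, 0.562, 0.231], 'eef_rot': [[-0.9, 0.436, -0.0], [0.436, 0.9, -0.001], [-0.0, -0.001, -1.0]], 'force': [0.203, 0.075, 0.338], 'moment': [-0.052, -0.014, -0.027], 'gripper_force': 0.0, 'opening': 0.085} 0.0187
top [[0.009, 0.994, -0.106, 0.414], [-1.0, 0.007, -0.016, 0.062], [-0.015, 0.106, 0.994, 1.456], [0.0, 0.0, 0.0, 1.0]]
jig 0.62 [459.6, 254.0, 473.1, 259.4] 88 [ 0.527 -0.227  0.042]
jig 0.55 [274.2, 190.1, 383.3, 293.8] 6169 [0.559 0.08  0.042]
board_top 0.72 [294.9, 222.3, 354.2, 269.9] 1830 [0.552 0.089 0.042]
board_mid 0.79 [309.5, 219.1, 356.2, 268.6] 211 [0.534 0.051 0.042]
board_mid 0.18 [459.5, 252.4, 470.8, 261.2] 88 [ 0.526 -0.227  0.042]
board_top_hole 0.94 [292.5, 218.7, 352.7, 270.1] 1883 [0.552 0.09  0.042]
stand 0.89 [445.7, 243.4, 474.3, 274.9] 611 [ 0.523 -0.22   0.042]
post 0.53 [457.5, 251.6, 468.8, 263.6] 70 [ 0.526 -0.227  0.042]
spool_0 0
[... 448 characters left out ...]
085 0.042]
board_top 0.63 [262.0, 260.6, 329.7, 286.8] 127 [0.526 0.023 0.042]
board_mid 0.89 [255.8, 252.2, 328.9, 279.8] 398 [0.526 0.041 0.042]
board_low 0.62 [258.8, 257.2, 313.0, 287.0] 77 [0.506 0.035 0.042]
board_top_hole 0.95 [257.7, 232.1, 326.5, 276.5] 1837 [0.548 0.084 0.042]
stand 0.76 [348.3, 344.4, 396.8, 396.8] 1607 [ 0.511 -0.242  0.042]
post 0.79 [365.4, 342.7, 381.6, 360.6] 186 [ 0.535 -0.211  0.042]
spool_0 0.58 [266.9, 313.0, 294.3, 351.0] 755 [ 0.43  -0.095  0.042]
spool_0 0.43 [258.2, 253.0, 329.1, 285.6] 367 [0.525 0.042 0.042]
press_block 0.98 [461.2, 305.4, 486.2, 359.0] 1103 [ 0.703 -0.256  0.042]
small_box_1 0.75 [233.2, 187.0, 256.6, 213.2] 663 [0.549 0.319 0.042]
```

```bash
python3 - <<'E'
import cv2,numpy as np
a=cv2.imread("pics/top0.png")[170:310,180:500]; b=cv2.imread("pics/side0.png")[170:310,220:350]
a=cv2.resize(a,(800,350),interpolation=cv2.INTER_CUBIC)
cv2.imwrite("pics/a.png",cv2.resize(cv2.imread("pics/top0.png")[175:305,260:400],None,fx=5,fy=4.5,interpolation=cv2.INTER_CUBIC)[:600])
cv2.imwrite("pics/b.png",cv2.resize(cv2.imread("pics/side0.png")[170:410,210:510],None,fx=2.5,fy=2.5,interpolation=cv2.INTER_CUBIC))
E
```

```text
(no output)
```

View pics/a.png

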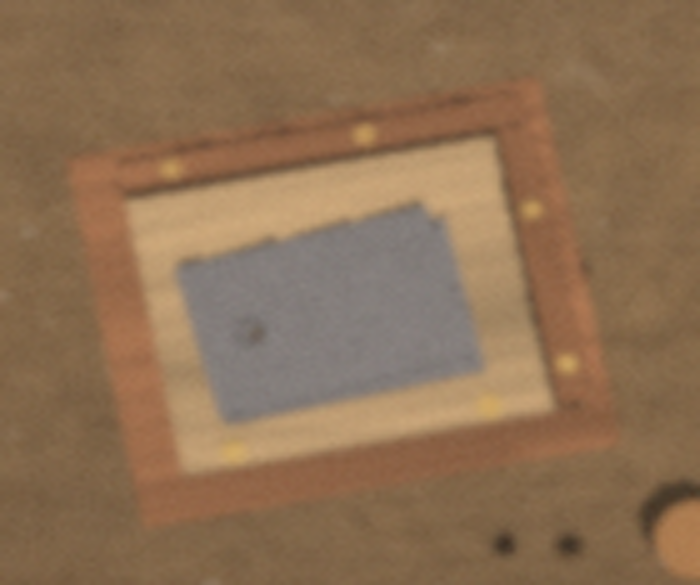

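View pics/b.png

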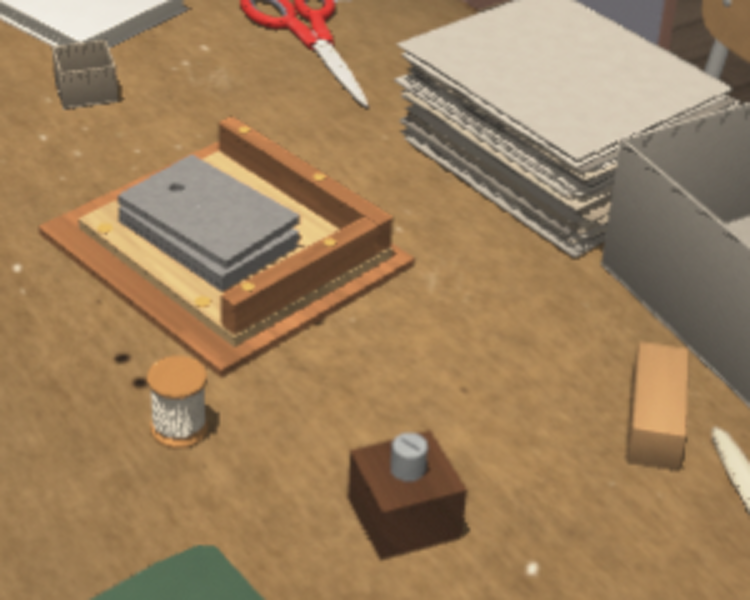

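The top view shows the jig yawed about 10°. Its end fence is at the top (+x) and its side fence at the right (−y). The grey pile sits short of both, with its hole near crop pixel (253,332). The side view shows the post upright in its stand. Next I compute the poses.

```bash
python3 - <<'E'
from h import *
c=cam("top")
f=lambda L:[[260+x/5+0,175+y/4.5] for x,y in L]
def pr(n,L,z): 
    X=at(c,f(L),z); print(n,np.round(X[:,:2],4).tolist()); return X
b=pr("base",[(70,160),(542,80),(617,440),(150,527)],.008)
print("jig c",b.mean(0), [np.degrees(np.arctan2(*(b[i]-b[j])[[1,0]])) for i,j in((0,1),(3,2),(0,3),(1,2))],[np.linalg.norm(b[i]-b[j]) for i,j in((0,1),(3,2),(0,3),(1,2))])
p=pr("pile top",[(178,265),(420,203),(484,370),(228,420)],.042)
print([np.linalg.norm(p[i]-p[j]) for i,j in((0,1),(3,2),(0,3),(1,2))],[np.degrees(np.arctan2(*(p[i]-p[j])[[1,0]])) for i,j in((0,1),(3,2))])
pr("hole",[(253,332)],.042)
pr("fence corner top",[(497,133)],.048); pr("endfence l",[(125,193)],.048);pr("sidefence bot",[(553,408)],.048)
for n,z in(("top",.066),):
    r=manip.regions_of("post",n)[0]; v,u=np.nonzero(r["pixels"]); print("post",at(c,[[u.mean(),v.mean()]],.062), r["extent"])
s=cam("side"); r=manip.regions_of("post","side")[0]; v,u=np.nonzero(r["pixels"]); print("post side",at(s,[[u.mean(),v.mean()]],.058), at(s,[[374,350]],.066))
E
```

```text
base [[0.6318, 0.2091], [0.6755, -0.012], [0.488, -0.0471], [0.4416, 0.1686]]
jig c [0.55922449 0.07964791 0.008     ] [np.float64(101.16420658971222), np.float64(102.153247690754), np.float64(12.002458665199578), np.float64(10.58875491119135)] [np.float64(0.22538662097520792), np.float64(0.22065861224255715), np.float64(0.19451347917017042), np.float64(0.19069345502963117)]
pile top [[0.5733, 0.1553], [0.6057, 0.0452], [0.5211, 0.0157], [0.4949, 0.1315]]
[np.float64(0.11477607881382264), np.float64(0.11873955004151772), np.float64(0.08189477283691594), np.float64(0.08966362340121042)] [np.float64(106.41751375593502), np.float64(102.71671789169704)]
hole [[0.5395, 0.1207]]
fence corner top [[0.6409, 0.0104]]
endfence l [[0.6091, 0.1796]]
sidefence bot [[0.5018, -0.0153]]Traceback (most recent call last):
  File "<stdin>", line 13, in <module>
IndexError: list index out of range
```

```bash
python3 -m handwheel '[{"tx":-5,"ty":-4.4,"tz":0.5,"wz":-0.08},{"tx":-10,"ty":-8.8,"tz":1,"wz":-0.16},{"tx":-15,"ty":-13.2,"tz":1.5,"wz":-0.24},{"tx":-20,"ty":-17.6,"tz":2,"wz":-0.32},{"tx":-25,"ty":-22,"tz":3,"wz":-0.4},{"tx":-30,"ty":-26.4,"tz":4,"wz":-0.48},{"tx":-35,"ty":-30.8,"tz":5,"wz":-0.56},{"tx":-40,"ty":-35.1,"tz":6,"wz":-0.647}]'
python3 - <<'E'
from h import *
c=cam("wrist"); cv2.imwrite("pics/w1.png",c["img"][:,:,::-1])
s=manip.sense(); print(s["eef_pos"],s["eef_rot"].tolist() if hasattr(s["eef_rot"],'tolist') else s["eef_rot"],c["pose"].round(3).tolist())
E
```

```text
[0.27230213 0.56254742 0.23130589] [[-0.9000908550291346, 0.4357022518939821, -1.9683350631991067e-05], [0.4357022517305235, 0.9000908552412145, 1.2169233980648665e-05], [2.301896655356512e-05, 2.3773360268243843e-06, -0.9999999997322377]] [[0.436, -0.869, -0.235, 0.212], [0.9, 0.421, 0.115, 0.591], [-0.001, -0.262, 0.965, 0.373], [0.0, 0.0, 0.0, 1.0]]schema error: expected keys tx, ty, tz, wx, wy, wz, grip
```

View pics/w1.png

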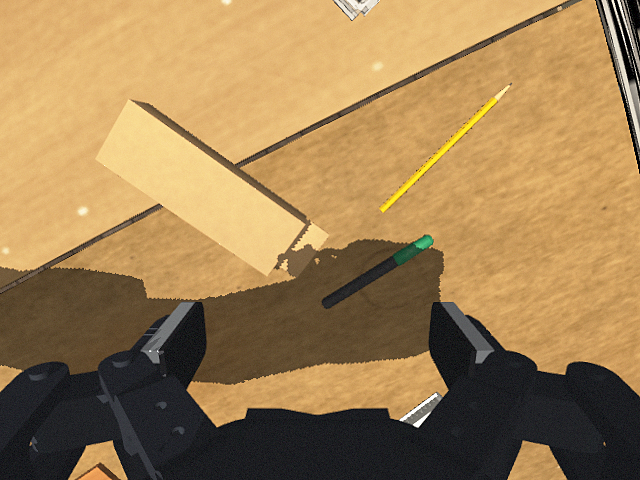

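The first call was refused because every row needs all the keys, so the arm is still at its start. The wrist picture shows only the table and a wooden offcut.

```bash
python3 -m handwheel '[{"tx":-5,"ty":-4.4,"tz":0.5,"wx":0,"wy":0,"wz":-0.08,"grip":8.5},{"tx":-10,"ty":-8.8,"tz":1,"wx":0,"wy":0,"wz":-0.16,"grip":8.5},{"tx":-15,"ty":-13.2,"tz":1.5,"wx":0,"wy":0,"wz":-0.24,"grip":8.5},{"tx":-20,"ty":-17.6,"tz":2,"wx":0,"wy":0,"wz":-0.32,"grip":8.5},{"tx":-25,"ty":-22,"tz":3,"wx":0,"wy":0,"wz":-0.4,"grip":8.5},{"tx":-30,"ty":-26.4,"tz":4,"wx":0,"wy":0,"wz":-0.48,"grip":8.5},{"tx":-35,"ty":-30.8,"tz":5,"wx":0,"wy":0,"wz":-0.56,"grip":8.5},{"tx":-40,"ty":-35.1,"tz":6,"wx":0,"wy":0,"wz":-0.647,"grip":8.5}]'
```

```text
t: 2.25
eef_pos: [0.4661, 0.1031, 0.1767]
eef_rot: [[-0.98, -0.198, 0.001], [-0.198, 0.98, 0.0], [-0.001, 0.0, -1.0]]
force: [1.4, 0.4, -0.2]
opening: 0.0849
gripper_force: 0.0
```

```bash
python3 -m handwheel '[{"tx":0,"ty":0,"tz":0,"wx":0,"wy":0,"wz":0,"grip":7.5},{"tx":0,"ty":0,"tz":0,"wx":0,"wy":0,"wz":0,"grip":7.5}]'
python3 - <<'E'
from h import *
c=cam("wrist"); cv2.imwrite("pics/w2.png",c["img"][:,:,::-1]); s=manip.sense(); print(s["eef_pos"],c["pose"].round(4).tolist())
for l in ("board_top","board_mid","board_low","jig"):
    for r in manip.regions_of(l,"wrist")[:1]: print(l,r["p"],r["extent"])
E
```

```text
t: 2.5
eef_pos: [0.4654, 0.105, 0.1767]
eef_rot: [[-0.981, -0.194, -0.0], [-0.194, 0.981, 0.0], [-0.0, 0.0, -1.0]]
force: [-0.1, 0.1, 0.6]
opening: 0.0747
gripper_force: 0.0
[0.46525696 0.10576527 0.1767692 ] [[-0.1936, -0.947, -0.2565, 0.4], [0.9811, -0.1867, -0.0509, 0.0913], [0.0003, -0.2615, 0.9652, 0.3183], [0.0, 0.0, 0.0, 1.0]]
board_top 0.61 [199.4, 274.2, 353.2, 377.1]
board_mid 0.82 [194.4, 267.5, 345.0, 328.6]
board_low 0.85 [197.7, 266.7, 345.7, 272.8]
jig 0.66 [206.7, 265.2, 345.1, 273.2]
```

View pics/w2.png

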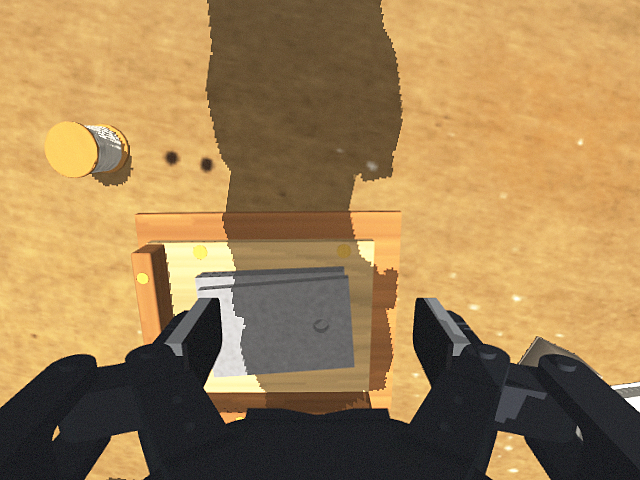

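The wrist view shows the pile's −x edges at rows 267–275, columns 194–350. The side fence is at the left (column ~165), and the tool is aligned with the jig.

```bash
python3 - <<'E'
from h import *
c=cam("wrist"); s=manip.sense(); p=s["eef_pos"]; R=np.array(s["eef_rot"])
def T(n,uv,z): print(n,((at(c,uv,z)-p)@R*1000).round(1).tolist())
T("base -x corners",[[136,214],[400,210]],.008)
T("side fence inner top",[[152,246]],.048); 
T("low -x edge",[[196,274],[344,267]],.026); T("top -x edge",[[200,287],[347,276]],.042)
T("top y+ edge",[[354,366]],.042);T("hole",[[321,325]],.042)
E
```

```text
base -x corners [[9.8, -153.7, 168.8], [12.9, 68.6, 168.8]]
side fence inner top [[-7.3, -124.7, 128.8]]
low -x edge [[-37.3, -100.6, 150.8], [-31.1, 21.4, 150.8]]
top -x edge [[-42.4, -92.9, 134.8], [-33.1, 22.7, 134.8]]
top y+ edge [[-113.2, 30.3, 134.8]]
hole [[-75.1, 2.6, 134.8]]
```

```bash
python3 -m handwheel '[{"tx":-0.5,"ty":-1.9,"tz":3,"wx":0,"wy":0,"wz":0,"grip":7.5},{"tx":-1.2,"ty":-3.7,"tz":7,"wx":0,"wy":0,"wz":0,"grip":7.5},{"tx":-1.2,"ty":-3.7,"tz":11,"wx":0,"wy":0,"wz":0,"grip":7.5},{"tx":-1.2,"ty":-3.7,"tz":14,"wx":0,"wy":0,"wz":0,"grip":7.5},{"tx":-1.2,"ty":-3.7,"tz":14.8,"wx":0,"wy":0,"wz":0,"grip":7.5},{"tx":-1.2,"ty":-3.7,"tz":15.2,"wx":0,"wy":0,"wz":0,"grip":7.5},{"tx":-1.2,"ty":-3.7,"tz":15.5,"wx":0,"wy":0,"wz":0,"grip":7.5},{"tx":-1.2,"ty":-3.7,"tz":15.5,"wx":0,"wy":0,"wz":0,"grip":7.5}]'
python3 - <<'E'
from h import *
c=cam("wrist"); cv2.imwrite("pics/w3.png",c["img"][:,:,::-1])
E
```

```text
t: 3.8
eef_pos: [0.4847, 0.0711, 0.0222]
eef_rot: [[-0.981, -0.195, 0.001], [-0.195, 0.981, 0.0], [-0.001, 0.0, -1.0]]
force: [0.2, -0.2, 0.4]
opening: 0.075
gripper_force: 0.0
```

View pics/w3.png

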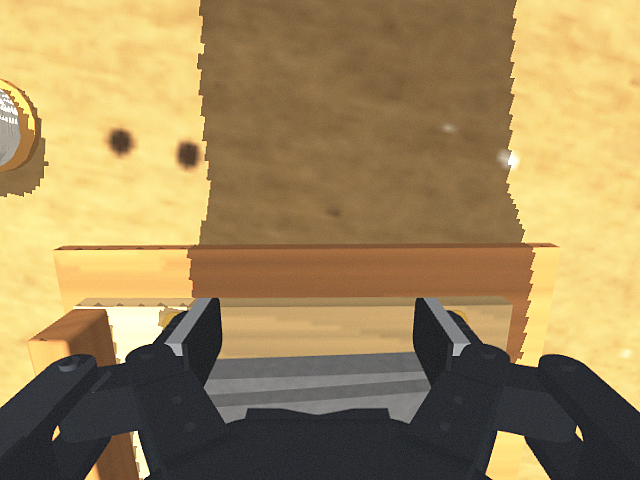

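The fingers stand over the plate's −x strip, clear of the pile. Next I feel down to the plate.

```bash
python3 -m handwheel '[{"tx":0,"ty":0,"tz":0.2,"wx":0,"wy":0,"wz":0,"grip":7.5},{"tx":0,"ty":0,"tz":0.4,"wx":0,"wy":0,"wz":0,"grip":7.5},{"tx":0,"ty":0,"tz":0.4,"wx":0,"wy":0,"wz":0,"grip":7.5}]'; python3 -m handwheel '[{"tx":0,"ty":0,"tz":0.2,"wx":0,"wy":0,"wz":0,"grip":7.5},{"tx":0,"ty":0,"tz":0.3,"wx":0,"wy":0,"wz":0,"grip":7.5},{"tx":0,"ty":0,"tz":0.3,"wx":0,"wy":0,"wz":0,"grip":7.5}]'
```

```text
t: 4.22
eef_pos: [0.4843, 0.0709, 0.0175]
eef_rot: [[-0.981, -0.195, -0.0], [-0.195, 0.981, -0.0], [0.0, -0.0, -1.0]]
force: [0.3, -0.4, 0.3]
opening: 0.075
gripper_force: 0.0
t: 4.6
eef_pos: [0.4843, 0.071, 0.0145]
eef_rot: [[-0.981, -0.195, -0.0], [-0.195, 0.981, -0.0], [0.0, -0.0, -1.0]]
force: [-0.0, 0.0, -0.5]
opening: 0.0751
gripper_force: 0.0
```

```bash
python3 -m handwheel '[{"tx":0,"ty":0,"tz":0.15,"wx":0,"wy":0,"wz":0,"grip":7.5},{"tx":0,"ty":0,"tz":0.25,"wx":0,"wy":0,"wz":0,"grip":7.5},{"tx":0,"ty":0,"tz":0.25,"wx":0,"wy":0,"wz":0,"grip":7.5}]'; python3 -m handwheel '[{"tx":0,"ty":0,"tz":0.15,"wx":0,"wy":0,"wz":0,"grip":7.5},{"tx":0,"ty":0,"tz":0.25,"wx":0,"wy":0,"wz":0,"grip":7.5},{"tx":0,"ty":0,"tz":0.25,"wx":0,"wy":0,"wz":0,"grip":7.5}]'
```

```text
t: 4.97
eef_pos: [0.4843, 0.071, 0.0121]
eef_rot: [[-0.981, -0.195, -0.0], [-0.195, 0.981, -0.0], [0.0, -0.0, -1.0]]
force: [-0.3, -0.1, -0.6]
opening: 0.0748
gripper_force: 0.0
t: 5.35
eef_pos: [0.4843, 0.0709, 0.0096]
eef_rot: [[-0.981, -0.195, -0.0], [-0.195, 0.981, -0.0], [0.0, -0.0, -1.0]]
force: [0.2, 0.1, -0.5]
opening: 0.0748
gripper_force: 0.0
```

```bash
python3 -m handwheel '[{"tx":-0.5,"ty":0,"tz":0,"wx":0,"wy":0,"wz":0,"grip":7.5},{"tx":-1,"ty":0,"tz":0,"wx":0,"wy":0,"wz":0,"grip":7.5},{"tx":-1.4,"ty":0,"tz":0,"wx":0,"wy":0,"wz":0,"grip":7.5},{"tx":-1.8,"ty":0,"tz":0,"wx":0,"wy":0,"wz":0,"grip":7.5},{"tx":-2.2,"ty":0,"tz":0,"wx":0,"wy":0,"wz":0,"grip":7.5},{"tx":-2.6,"ty":0,"tz":0,"wx":0,"wy":0,"wz":0,"grip":7.5},{"tx":-3,"ty":0,"tz":0,"wx":0,"wy":0,"wz":0,"grip":7.5},{"tx":-3.3,"ty":0,"tz":0,"wx":0,"wy":0,"wz":0,"grip":7.5}]'; python3 -m handwheel '[{"tx":-0.3,"ty":0,"tz":0,"wx":0,"wy":0,"wz":0,"grip":7.5},{"tx":-0.5,"ty":0,"tz":0,"wx":0,"wy":0,"wz":0,"grip":7.5},{"tx":-0.7,"ty":0,"tz":0,"wx":0,"wy":0,"wz":0,"grip":7.5}]'
```

```text
t: 6.35
eef_pos: [0.517, 0.0774, 0.0096]
eef_rot: [[-0.981, -0.195, 0.0], [-0.195, 0.981, -0.0], [-0.0, -0.0, -1.0]]
force: [-1.4, 0.4, -0.1]
opening: 0.0751
gripper_force: 0.6
t: 6.72
eef_pos: [0.5237, 0.0787, 0.0096]
eef_rot: [[-0.981, -0.195, -0.0], [-0.195, 0.981, -0.0], [0.0, -0.0, -1.0]]
force: [-1.5, -0.6, -0.4]
opening: 0.075
gripper_force: 0.6
```

```bash
python3 -m handwheel '[{"tx":-0.2,"ty":0,"tz":0,"wx":0,"wy":0,"wz":0,"grip":7.5},{"tx":-0.4,"ty":0,"tz":0,"wx":0,"wy":0,"wz":0,"grip":7.5},{"tx":-0.5,"ty":0,"tz":0,"wx":0,"wy":0,"wz":0,"grip":7.5}]'; python3 -m handwheel '[{"tx":-0.1,"ty":0,"tz":0,"wx":0,"wy":0,"wz":0,"grip":7.5},{"tx":-0.2,"ty":0,"tz":0,"wx":0,"wy":0,"wz":0,"grip":7.5}]';  python3 - <<'E'
from h import *
c=cam("top"); cv2.imwrite("pics/t4.png",cv2.resize(c["img"][175:305,260:400,::-1],None,fx=5,fy=4.5,interpolation=cv2.INTER_CUBIC))
E
```

```text
t: 7.1
eef_pos: [0.5287, 0.0798, 0.0097]
eef_rot: [[-0.981, -0.195, 0.0], [-0.195, 0.981, 0.0], [-0.0, -0.0, -1.0]]
force: [-1.2, -0.3, 0.2]
opening: 0.0748
gripper_force: 0.7
t: 7.35
eef_pos: [0.5305, 0.0801, 0.0096]
eef_rot: [[-0.981, -0.195, -0.0], [-0.195, 0.981, -0.0], [0.0, -0.0, -1.0]]
force: [-1.3, 0.2, 1.0]
opening: 0.075
gripper_force: 0.8
```

View pics/t4.png

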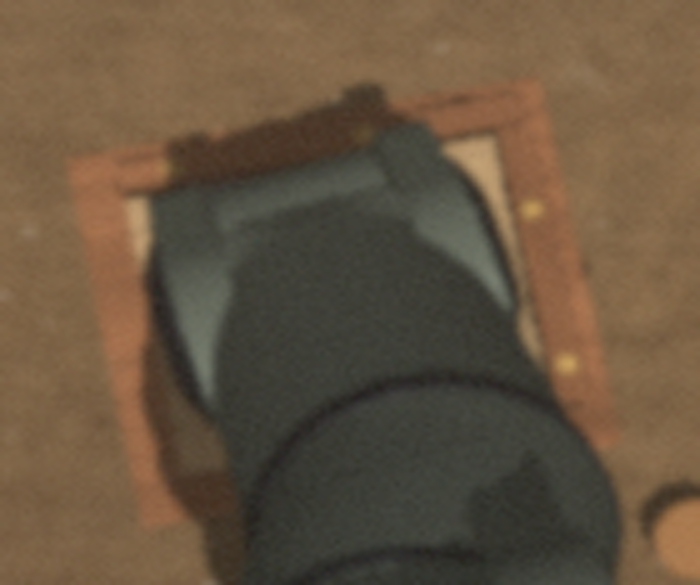

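The arm hides the pile from above, so I go on by force.

```bash
for i in 1 2 3; do python3 -m handwheel '[{"tx":-0.1,"ty":0,"tz":0,"wx":0,"wy":0,"wz":0,"grip":7.5},{"tx":-0.15,"ty":0,"tz":0,"wx":0,"wy":0,"wz":0,"grip":7.5}]' | grep -E 'pos|^force'; done
```

```text
eef_pos: [0.5319, 0.0804, 0.0096]
force: [-1.9, -0.8, 0.5]
eef_pos: [0.5335, 0.0807, 0.0096]
force: [-1.9, 0.5, 0.7]
eef_pos: [0.5349, 0.081, 0.0096]
force: [-1.8, -0.5, -0.2]
```

```bash
python3 -m handwheel '[{"tx":-0.1,"ty":0,"tz":0,"wx":0,"wy":0,"wz":0,"grip":7.5},{"tx":-0.15,"ty":0,"tz":0,"wx":0,"wy":0,"wz":0,"grip":7.5}]' | grep -E 'pos|^force'; python3 -m handwheel '[{"tx":-0.1,"ty":0,"tz":0,"wx":0,"wy":0,"wz":0,"grip":7.5},{"tx":-0.15,"ty":0,"tz":0,"wx":0,"wy":0,"wz":0,"grip":7.5}]' | grep -E 'pos|^force'
```

```text
eef_pos: [0.5365, 0.0813, 0.0096]
force: [-2.0, 0.2, 0.4]
eef_pos: [0.5372, 0.0814, 0.0096]
force: [-8.6, -1.1, 6.1]
```

```bash
python3 -c "
from station import manip; print(manip.sense()['joint_positions'])"; python3 -m handwheel '[{"tx":0.6,"ty":0,"tz":0,"wx":0,"wy":0,"wz":0,"grip":7.5},{"tx":0.6,"ty":0,"tz":-3,"wx":0,"wy":0,"wz":0,"grip":7.5},{"tx":0.6,"ty":0,"tz":-7,"wx":0,"wy":0,"wz":0,"grip":7.5},{"tx":-0.5,"ty":1.5,"tz":-8,"wx":0,"wy":0,"wz":0.17,"grip":4},{"tx":-1.6,"ty":3,"tz":-8,"wx":0,"wy":0,"wz":0.34,"grip":4},{"tx":-2.8,"ty":4.5,"tz":-8,"wx":0,"wy":0,"wz":0.51,"grip":4},{"tx":-4,"ty":6,"tz":-8,"wx":0,"wy":0,"wz":0.68,"grip":4},{"tx":-5,"ty":9,"tz":-8,"wx":0,"wy":0,"wz":0.85,"grip":4}]'; python3 -m handwheel '[{"tx":0,"ty":0,"tz":0,"wx":0,"wy":0,"wz":0.18,"grip":4},{"tx":0,"ty":0,"tz":0,"wx":0,"wy":0,"wz":0.36,"grip":4},{"tx":0,"ty":0,"tz":0,"wx":0,"wy":0,"wz":0.54,"grip":4},{"tx":0,"ty":0,"tz":0,"wx":0,"wy":0,"wz":0.72,"grip":4},{"tx":0,"ty":0,"tz":0,"wx":0,"wy":0,"wz":0.72,"grip":4}]';python3 - <<'E'
from h import *
c=cam("wrist"); cv2.imwrite("pics/w5.png",c["img"][:,:,::-1])
E
```

```text
[-0.22738349  0.7306518  -0.04436015  1.94854079  0.06614392  0.4653039
  1.44737699]
t: 9.65
eef_pos: [0.57, 0.1793, 0.0898]
eef_rot: [[-0.789, 0.614, 0.001], [0.614, 0.789, -0.0], [-0.001, 0.0, -1.0]]
force: [-0.6, -0.2, -0.5]
opening: 0.0398
gripper_force: 0.0
t: 10.28
eef_pos: [0.5693, 0.1798, 0.0896]
eef_rot: [[-0.197, 0.98, 0.0], [0.98, 0.197, -0.0], [-0.001, 0.0, -1.0]]
force: [-0.4, 0.9, -0.5]
opening: 0.04
gripper_force: 0.0
```

View pics/w5.png

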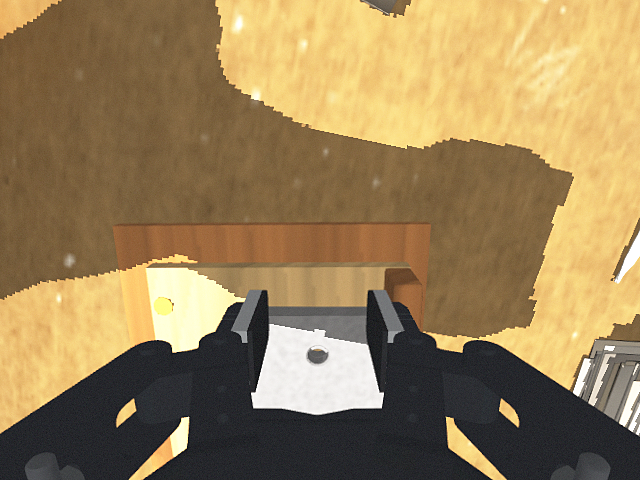

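The tool now faces the pile's +y edge, which is at rows ~306–318. The hole is at about (317,354) and the end fence is at the right. Next I measure the clearances.

```bash
python3 - <<'E'
from h import *
c=cam("wrist"); s=manip.sense(); p=s["eef_pos"]; R=np.array(s["eef_rot"])
def T(n,uv,z): print(n,((at(c,uv,z)-p)@R*1000).round(1).tolist())
T("edge hi",[[310,307]],.026);T("edge top",[[310,318]],.042); T("hole",[[317,353]],.042); T("plate edge",[[300,263]],.018); T("fence",[[386,268]],.048)
T("board left/right",[[254,400],[384,400]],.042)
E
```

```text
edge hi [[-28.3, -5.0, 63.6]]
edge top [[-27.5, -4.7, 47.6]]
hole [[-49.4, -0.9, 47.6]]
plate edge [[-3.5, -11.0, 71.6]]
fence [[3.5, 34.6, 41.6]]
board left/right [[-81.2, -38.3, 47.6], [-81.2, 38.8, 47.7]]
```

```bash
python3 -m handwheel '[{"tx":0,"ty":-0.2,"tz":1,"wx":0,"wy":0,"wz":0,"grip":3.2},{"tx":0,"ty":-0.2,"tz":3,"wx":0,"wy":0,"wz":0,"grip":3.2},{"tx":-0.3,"ty":-0.2,"tz":5,"wx":0,"wy":0,"wz":0,"grip":3.2},{"tx":-0.3,"ty":-0.2,"tz":6.4,"wx":0,"wy":0,"wz":0,"grip":3.2},{"tx":-0.3,"ty":-0.2,"tz":6.9,"wx":0,"wy":0,"wz":0,"grip":3.2},{"tx":-0.3,"ty":-0.2,"tz":7.1,"wx":0,"wy":0,"wz":0,"grip":3.2},{"tx":-0.3,"ty":-0.2,"tz":7.2,"wx":0,"wy":0,"wz":0,"grip":3.2}]'
```

```text
t: 11.25
eef_pos: [0.5682, 0.1764, 0.018]
eef_rot: [[-0.196, 0.981, 0.001], [0.981, 0.196, 0.0], [0.0, 0.001, -1.0]]
force: [0.4, -0.7, 0.3]
opening: 0.0322
gripper_force: 0.0
```

```bash
python3 -m handwheel '[{"tx":-0.4,"ty":0,"tz":0,"wx":0,"wy":0,"wz":0,"grip":3.2},{"tx":-0.8,"ty":0,"tz":0,"wx":0,"wy":0,"wz":0,"grip":3.2},{"tx":-1.2,"ty":0,"tz":0,"wx":0,"wy":0,"wz":0,"grip":3.2},{"tx":-1.6,"ty":0,"tz":0,"wx":0,"wy":0,"wz":0,"grip":3.2},{"tx":-2,"ty":0,"tz":0,"wx":0,"wy":0,"wz":0,"grip":3.2},{"tx":-2.4,"ty":0,"tz":0,"wx":0,"wy":0,"wz":0,"grip":3.2},{"tx":-2.7,"ty":0,"tz":0,"wx":0,"wy":0,"wz":0,"grip":3.2},{"tx":-3,"ty":0,"tz":0,"wx":0,"wy":0,"wz":0,"grip":3.2}]'; for i in 1 2 ; do python3 -m handwheel '[{"tx":-0.1,"ty":0,"tz":0,"wx":0,"wy":0,"wz":0,"grip":3.2},{"tx":-0.2,"ty":0,"tz":0,"wx":0,"wy":0,"wz":0,"grip":3.2}]' | grep -E 'pos|^force'; done
```

```text
t: 12.25
eef_pos: [0.5739, 0.1468, 0.0177]
eef_rot: [[-0.196, 0.981, -0.0], [0.981, 0.196, 0.0], [0.0, 0.0, -1.0]]
force: [-0.5, 2.2, 1.9]
opening: 0.0318
gripper_force: 1.2
eef_pos: [0.5742, 0.145, 0.0177]
force: [-0.2, 2.8, 2.2]
eef_pos: [0.5746, 0.1429, 0.0176]
force: [-0.2, 2.8, 2.4]
```

```bash
for i in 1 2 3 4; do python3 -m handwheel '[{"tx":-0.1,"ty":0,"tz":0,"wx":0,"wy":0,"wz":0,"grip":3.2},{"tx":-0.15,"ty":0,"tz":0,"wx":0,"wy":0,"wz":0,"grip":3.2}]' | grep -E 'pos|^force'; done
```

```text
eef_pos: [0.5749, 0.1413, 0.0176]
force: [-0.5, 2.1, 2.5]
eef_pos: [0.5752, 0.1399, 0.0176]
force: [-0.7, 2.9, 1.7]
eef_pos: [0.5755, 0.1384, 0.0176]
force: [-0.2, 1.7, 2.4]
eef_pos: [0.5758, 0.1369, 0.0177]
force: [-0.5, 2.9, 1.8]
```

```bash
for i in 1 2; do python3 -m handwheel '[{"tx":-0.1,"ty":0,"tz":0,"wx":0,"wy":0,"wz":0,"grip":3.2},{"tx":-0.15,"ty":0,"tz":0,"wx":0,"wy":0,"wz":0,"grip":3.2}]' | grep -E 'pos|^force'; done
```

```text
eef_pos: [0.5761, 0.1355, 0.0176]
force: [-0.0, 2.2, 2.4]
eef_pos: [0.5764, 0.134, 0.0177]
force: [0.1, 2.0, 1.6]
```

```bash
for i in 1 ; do python3 -m handwheel '[{"tx":-0.1,"ty":0,"tz":0,"wx":0,"wy":0,"wz":0,"grip":3.2},{"tx":-0.15,"ty":0,"tz":0,"wx":0,"wy":0,"wz":0,"grip":3.2}]' | grep -E 'pos|^force'; done
```

```text
eef_pos: [0.5766, 0.1327, 0.0176]
force: [-1.1, 3.5, 2.7]
```

```bash
python3 -m handwheel '[{"tx":-0.05,"ty":0,"tz":0,"wx":0,"wy":0,"wz":0,"grip":3.2},{"tx":-0.1,"ty":0,"tz":0,"wx":0,"wy":0,"wz":0,"grip":3.2}]' | grep -E 'pos|^force'
```

```text
eef_pos: [0.5768, 0.1318, 0.0176]
force: [-1.5, 7.4, 1.7]
```

```bash
python3 -m handwheel '[{"tx":-0.05,"ty":0,"tz":0,"wx":0,"wy":0,"wz":0,"grip":3.2},{"tx":-0.1,"ty":0,"tz":0,"wx":0,"wy":0,"wz":0,"grip":3.2}]' | grep -E 'pos|^force'
```

```text
eef_pos: [0.5768, 0.1317, 0.0177]
force: [-3.3, 11.6, 3.3]
```

```bash
python3 -m handwheel '[{"tx":0.3,"ty":0,"tz":0,"wx":0,"wy":0,"wz":0,"grip":3.2},{"tx":1,"ty":0,"tz":0,"wx":0,"wy":0,"wz":0,"grip":3.2},{"tx":1.6,"ty":0,"tz":-3,"wx":0,"wy":0,"wz":0,"grip":3.2},{"tx":2,"ty":0,"tz":-8,"wx":0,"wy":0,"wz":0,"grip":8},{"tx":2,"ty":0,"tz":-12,"wx":0,"wy":0,"wz":0,"grip":8},{"tx":2,"ty":0,"tz":-12,"wx":0,"wy":0,"wz":0,"grip":8}]'
python3 - <<'E'
from h import *
c=cam("wrist"); cv2.imwrite("pics/w6.png",cv2.resize(c["img"][220:440,190:470,::-1],None,fx=2.7,fy=2.7,interpolation=cv2.INTER_CUBIC))
np.savez("w6.npz",pose=c["pose"],camera_matrix=c["camera_matrix"],dist_coeffs=c["dist_coeffs"],img=c["img"]); print(manip.sense()["eef_pos"])
E
```

```text
t: 15.75
eef_pos: [0.5745, 0.1508, 0.1403]
eef_rot: [[-0.196, 0.981, 0.004], [0.981, 0.196, 0.001], [0.001, 0.004, -1.0]]
force: [-0.0, 0.8, 0.3]
opening: 0.0798
gripper_force: 0.0
[0.57358607 0.15069525 0.13855049]
```

View pics/w6.png

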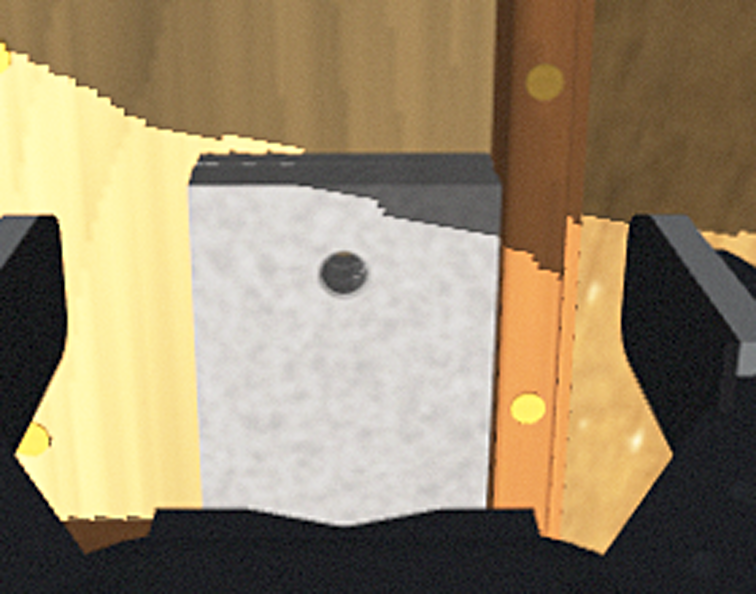

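The pile is squared up: all the edges coincide and are flush with the end fence, and the hole is at full-frame pixel (317,321). Next I compute the hole position and go to the post.

```bash
python3 - <<'E'
from h import *
c=dict(np.load("w6.npz")); print("hole",at(c,[[190+343.5/2.7,220+274/2.7]],.042), "edges",at(c,[[190+190/2.7,220+184/2.7],[190+500/2.7,220+184/2.7]],.042))
for r in manip.regions_of("board_top_hole","wrist")[:2]: print(r["p"],r["extent"])
print(manip.sense()["joint_positions"])
E
python3 -m handwheel '[{"tx":-4.4,"ty":-1.5,"tz":0,"wx":0,"wy":0,"wz":0,"grip":8},{"tx":-8.9,"ty":-3,"tz":0,"wx":0,"wy":0,"wz":0,"grip":8},{"tx":-13.4,"ty":-4.5,"tz":0,"wx":0,"wy":0,"wz":0,"grip":8},{"tx":-17.8,"ty":-6,"tz":0,"wx":0,"wy":0,"wz":0,"grip":8},{"tx":-22.3,"ty":-7.5,"tz":0,"wx":0,"wy":0,"wz":0,"grip":8},{"tx":-26.8,"ty":-9,"tz":0,"wx":0,"wy":0,"wz":0,"grip":8},{"tx":-31.2,"ty":-10.5,"tz":0,"wx":0,"wy":0,"wz":0,"grip":8},{"tx":-34.7,"ty":-12.1,"tz":0,"wx":0,"wy":0,"wz":0,"grip":8}]'
python3 -m handwheel '[{"tx":0,"ty":0,"tz":0,"wx":0,"wy":0,"wz":0,"grip":6},{"tx":0,"ty":0,"tz":0,"wx":0,"wy":0,"wz":0,"grip":6},{"tx":0,"ty":0,"tz":0,"wx":0,"wy":0,"wz":0,"grip":6}]'
python3 - <<'E'
from h import *
c=cam("wrist"); cv2.imwrite("pics/w7.png",c["img"][:,:,::-1]); s=manip.sense();p=s["eef_pos"];R=np.array(s["eef_rot"]);print(p)
for l in("post","stand"):
  for r in manip.regions_of(l,"wrist")[:2]:
    v,u=np.nonzero(r["pixels"]); X=at(c,[[u.mean(),v.mean()]],.06); print(l,r["p"],r["extent"],X,(X-p)@R)
E
```

```text
hole [[0.58499428 0.09661785 0.042     ]] edges [[0.5420995  0.11357054 0.042     ]
 [0.61892486 0.12876106 0.042     ]]
0.58 [259.5, 280.6, 376.0, 414.6]
[-0.64263701  0.62572219  0.41873003  1.78797925 -0.33869275  0.79929116
  0.1415716 ]
t: 16.85
eef_pos: [0.5213, -0.2154, 0.1363]
eef_rot: [[-0.195, 0.981, -0.002], [0.981, 0.195, 0.0], [0.0, -0.002, -1.0]]
force: [0.4, 0.9, 0.2]
opening: 0.0801
gripper_force: 0.0
t: 17.23
eef_pos: [0.5225, -0.2125, 0.1371]
eef_rot: [[-0.197, 0.98, -0.001], [0.98, 0.197, 0.001], [0.001, -0.001, -1.0]]
force: [-0.2, -0.6, 1.3]
opening: 0.0603
gripper_force: 0.0
[ 0.52261129 -0.21258122  0.13731506]
post 0.9 [298.5, 249.8, 334.0, 295.3] [[ 0.52428661 -0.22332586  0.06      ]] [[-0.01089662 -0.00044699  0.07731065]]
stand 0.57 [265.4, 203.2, 373.4, 312.5] [[ 0.52325504 -0.21320334  0.06      ]] [[-0.00076946  0.00053802  0.07731454]]
```

View pics/w7.png

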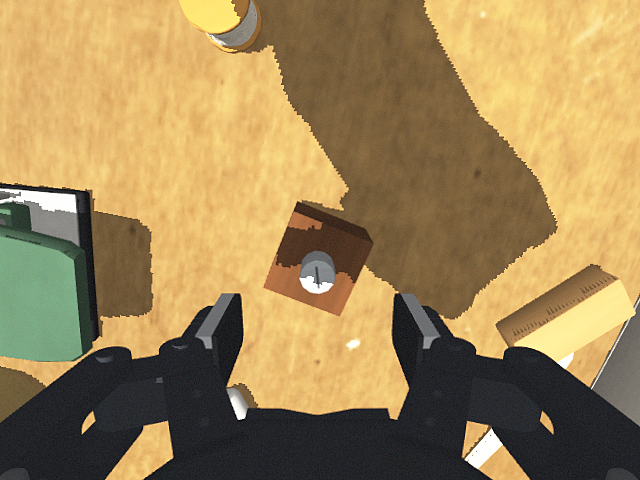

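The post head is at about (317,277) on the dark stand, centred between the fingers and 11 mm ahead. Next I descend and grip.

```bash
python3 -m handwheel '[{"tx":-0.5,"ty":0,"tz":2,"wx":0,"wy":0,"wz":0,"grip":6},{"tx":-1.1,"ty":-0.05,"tz":4,"wx":0,"wy":0,"wz":0,"grip":6},{"tx":-1.1,"ty":-0.05,"tz":6,"wx":0,"wy":0,"wz":0,"grip":6},{"tx":-1.1,"ty":-0.05,"tz":8,"wx":0,"wy":0,"wz":0,"grip":6},{"tx":-1.1,"ty":-0.05,"tz":8.8,"wx":0,"wy":0,"wz":0,"grip":6},{"tx":-1.1,"ty":-0.05,"tz":9,"wx":0,"wy":0,"wz":0,"grip":6},{"tx":-1.1,"ty":-0.05,"tz":9,"wx":0,"wy":0,"wz":0,"grip":3}]' 30
python3 -m handwheel '[{"tx":0,"ty":0,"tz":0,"wx":0,"wy":0,"wz":0,"grip":1},{"tx":0,"ty":0,"tz":0,"wx":0,"wy":0,"wz":0,"grip":1},{"tx":0,"ty":0,"tz":0,"wx":0,"wy":0,"wz":0,"grip":1}]' 30
```

```text
t: 18.25
eef_pos: [0.5242, -0.2248, 0.0479]
eef_rot: [[-0.196, 0.981, 0.0], [0.981, 0.196, -0.0], [-0.0, 0.0, -1.0]]
force: [-0.7, 0.5, 1.0]
opening: 0.0433
gripper_force: 0.0
t: 18.62
eef_pos: [0.5244, -0.2247, 0.0483]
eef_rot: [[-0.196, 0.981, 0.001], [0.981, 0.196, -0.0], [-0.0, 0.001, -1.0]]
force: [-1.6, -0.5, 6.2]
opening: 0.0208
gripper_force: 29.3
```

```bash
python3 -m handwheel '[{"tx":0,"ty":0,"tz":-0.5,"wx":0,"wy":0,"wz":0,"grip":1},{"tx":0,"ty":0,"tz":-1.5,"wx":0,"wy":0,"wz":0,"grip":1},{"tx":0,"ty":0,"tz":-3,"wx":0,"wy":0,"wz":0,"grip":1},{"tx":0,"ty":0,"tz":-4.5,"wx":0,"wy":0,"wz":0,"grip":1},{"tx":0,"ty":0,"tz":-6,"wx":0,"wy":0,"wz":0,"grip":1},{"tx":0,"ty":0,"tz":-7.5,"wx":0,"wy":0,"wz":0,"grip":1},{"tx":0,"ty":0,"tz":-7.5,"wx":0,"wy":0,"wz":0,"grip":1}]' 40
python3 - <<'E'
from h import *
s=manip.sense();p=s["eef_pos"];R=np.array(s["eef_rot"]);print(p)
W=cam("side"); 
for r in manip.regions_of("post","side")[:1]:
    print(r["p"],r["extent"]); m=r["pixels"]
    v,u=np.nonzero(m); X=at(W,[[u.mean(),v.mean()]],p[2]-.024); print(X)
e=r["extent"]
x0,y0=int(p[0]*0+np.mean(u)),int(np.mean(v))
cv2.imwrite("pics/s8.png",cv2.resize(W["img"][y0-40:y0+40,x0-50:x0+50,::-1],None,fx=7,fy=7,interpolation=cv2.INTER_CUBIC)); print(x0,y0)
c=cam("wrist"); cv2.imwrite("pics/w8.png",c["img"][:,:,::-1])
for r in manip.regions_of("post","wrist")[:1]: print("wrist",r["p"],r["extent"])
E
```

```text
t: 19.5
eef_pos: [0.5246, -0.2247, 0.1239]
eef_rot: [[-0.196, 0.981, 0.002], [0.981, 0.196, -0.0], [-0.001, 0.002, -1.0]]
force: [-1.1, 0.2, -0.1]
opening: 0.0202
gripper_force: 39.1
[ 0.52463993 -0.22471964  0.12389311]
0.66 [371.1, 306.9, 383.7, 340.6]
[[ 0.53813567 -0.21245046  0.09989311]]
378 324
wrist 0.63 [288.8, 269.5, 344.1, 355.0]
```

View pics/s8.png

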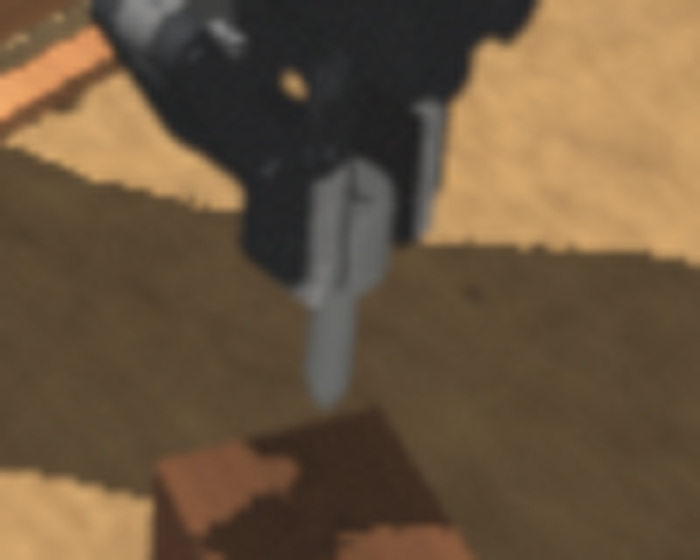

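The post hangs nose-down from the fingers above the stand, with its nose at crop (327,405), i.e. full-frame (374.7,341.9). I check it for tilt and offset against the projection.

```bash
python3 - <<'E'
from h import *
W=cam("side"); p=manip.sense()["eef_pos"]; R=np.array(manip.sense()["eef_rot"])
zn=p[2]-.0443  # nose height if not slipped
print("proj nose/seat/headtop",proj(W,[[p[0],p[1],zn],[p[0],p[1],zn+.04],[p[0],p[1],zn+.062]]).round(1))
c=cam("wrist")
r=manip.regions_of("post","wrist")[0]; m=r["pixels"]
for v in range(265,360,6):
    u=np.nonzero(m[v])[0]; print(v,(u.min(),u.max(),u.mean().round(1)) if len(u) else None)
print("wrist proj nose,taper,seat,headtop",proj(c,[[p[0],p[1],zn+d] for d in (0,.009,.04,.062)]).round(1))
print("wrist x+-1mm nose",proj(c,[p+R[:,0]*.003+[0,0,zn-p[2]],p+R[:,1]*.003+[0,0,zn-p[2]]]).round(1))
E
```

```text
proj nose/seat/headtop [[373.8 343.2]
 [375.4 323.7]
 [376.3 312.6]]
265 None
271 (np.int64(311), np.int64(323), np.float64(317.0))
277 (np.int64(308), np.int64(326), np.float64(317.0))
283 (np.int64(307), np.int64(328), np.float64(317.5))
289 (np.int64(299), np.int64(336), np.float64(317.5))
295 (np.int64(295), np.int64(340), np.float64(317.5))
301 (np.int64(293), np.int64(342), np.float64(317.5))
307 (np.int64(292), np.int64(342), np.float64(317.0))
313 (np.int64(291), np.int64(343), np.float64(317.0))
319 (np.int64(290), np.int64(344), np.float64(317.0))
325 (np.int64(290), np.int64(345), np.float64(317.5))
331 (np.int64(291), np.int64(344), np.float64(317.5))
337 (np.int64(292), np.int64(343), np.float64(317.5))
343 (np.int64(295), np.int64(338), np.float64(316.5))
349 (np.int64(302), np.int64(333), np.float64(317.5))
355 None
wrist proj nose,taper,seat,headtop [[318.6 272.7]
 [318.6 278.7]
 [318.8 304.4]
 [318.9 329.4]]
wrist x+-1mm nose [[318.6 267.2]
 [324.3 272.7]]
```

```bash
python3 -m handwheel '[{"tx":3,"ty":1.2,"tz":0,"wx":0,"wy":0,"wz":0,"grip":1},{"tx":7,"ty":2.8,"tz":0,"wx":0,"wy":0,"wz":0,"grip":1},{"tx":11.5,"ty":4.7,"tz":0,"wx":0,"wy":0,"wz":0,"grip":1},{"tx":16,"ty":6.5,"tz":0,"wx":0,"wy":0,"wz":0,"grip":1},{"tx":20.5,"ty":8.3,"tz":0,"wx":0,"wy":0,"wz":0,"grip":1},{"tx":25,"ty":10.1,"tz":0,"wx":0,"wy":0,"wz":0,"grip":1},{"tx":28.5,"ty":11.6,"tz":0,"wx":0,"wy":0,"wz":0,"grip":1},{"tx":30.3,"ty":12.3,"tz":0,"wx":0,"wy":0,"wz":0,"grip":1}]' 40
python3 -m handwheel '[{"tx":0,"ty":0,"tz":0,"wx":0,"wy":0,"wz":0,"grip":1},{"tx":0,"ty":0,"tz":0.5,"wx":0,"wy":0,"wz":0,"grip":1},{"tx":0,"ty":0,"tz":1,"wx":0,"wy":0,"wz":0,"grip":1},{"tx":0,"ty":0,"tz":1,"wx":0,"wy":0,"wz":0,"grip":1}]'
python3 - <<'E'
from h import *
s=manip.sense();p=s["eef_pos"];R=np.array(s["eef_rot"]);print(p)
d=np.array([.5861,.0968,p[2]])-p; print("delta tool mm",d@R*1000)
c=cam("wrist"); h=manip.regions_of("board_top_hole","wrist"); print([(x["p"],x["extent"]) for x in h[:2]])
g=cv2.cvtColor(c["img"],cv2.COLOR_RGB2GRAY)
print("hole proj",proj(c,[[.5861,.0968,.042]]),"nose",proj(c,[p-[0,0,.0443]]))
np.save("g9.npy",c["img"])
for v in range(225,300,4): print(v,g[v,288:350:3].tolist())
E
```

```text
t: 20.85
eef_pos: [0.5854, 0.0988, 0.1222]
eef_rot: [[-0.198, 0.98, -0.0], [0.98, 0.198, 0.0], [0.0, -0.0, -1.0]]
force: [-0.8, 0.6, -0.8]
opening: 0.0202
gripper_force: 39.1
t: 21.35
eef_pos: [0.5851, 0.0957, 0.1122]
eef_rot: [[-0.195, 0.981, -0.001], [0.981, 0.195, -0.0], [-0.0, -0.001, -1.0]]
force: [0.2, -0.6, -0.6]
opening: 0.0202
gripper_force: 39.1
[0.58509099 0.09574667 0.11217004]
delta tool mm [ 0.83692999  1.19463701 -0.00121841]
[(0.75, [250.5, 213.3, 387.7, 393.8])]
hole proj [[320.50225289 256.55580863]] nose [[318.55261358 272.60254042]]
225 [97, 105, 100, 102, 101, 95, 97, 100, 100, 103, 97, 94, 101, 100, 103, 103, 98, 102, 105, 96, 100]
229 [102, 103, 104, 99, 94, 97, 102, 106, 103, 101, 100, 99, 98, 102, 110, 100, 103, 96, 102, 102, 95]
233 [99, 102, 100, 102, 98, 93, 102, 107, 104, 103, 99, 101, 103, 103, 99, 98, 99, 107, 101, 102, 97]
237 [101, 102, 102, 102, 104, 97, 108, 105, 103, 98, 104, 103, 99, 100, 103, 98, 98, 105, 100, 100, 100]
241 [96, 100, 103, 94, 104, 103, 105, 108, 102, 102, 102, 107, 101, 97, 100, 103, 100, 99, 95, 103, 99]
245 [107, 105, 103, 100,
[... 643 characters left out ...]
, 101, 103, 104, 99, 95, 98, 101]
273 [94, 101, 98, 102, 104, 102, 106, 96, 90, 92, 93, 93, 87, 105, 101, 100, 104, 106, 103, 103, 98]
277 [96, 103, 104, 97, 105, 103, 108, 84, 93, 90, 94, 93, 87, 98, 96, 99, 102, 99, 101, 102, 97]
281 [220, 229, 81, 97, 104, 102, 99, 84, 88, 89, 82, 92, 88, 93, 103, 105, 101, 95, 99, 101, 100]
285 [221, 224, 222, 226, 239, 146, 95, 91, 89, 90, 94, 89, 88, 93, 97, 96, 97, 101, 104, 106, 103]
289 [32, 45, 224, 234, 82, 91, 93, 96, 94, 96, 91, 86, 86, 89, 89, 90, 102, 103, 87, 26, 105]
293 [29, 1, 230, 79, 90, 89, 95, 93, 91, 93, 91, 91, 86, 95, 89, 91, 91, 94, 66, 30, 80]
297 [27, 20, 89, 81, 92, 86, 92, 96, 92, 93, 88, 95, 88, 88, 88, 91, 90, 84, 72, 22, 44]
```

```bash
python3 -m handwheel '[{"tx":0.04,"ty":0.07,"tz":0.5,"wx":0,"wy":0,"wz":0,"grip":1},{"tx":0.04,"ty":0.07,"tz":1.2,"wx":0,"wy":0,"wz":0,"grip":1},{"tx":0.04,"ty":0.07,"tz":1.8,"wx":0,"wy":0,"wz":0,"grip":1},{"tx":0.04,"ty":0.07,"tz":2.3,"wx":0,"wy":0,"wz":0,"grip":1},{"tx":0.04,"ty":0.07,"tz":2.3,"wx":0,"wy":0,"wz":0,"grip":1}]' 40
for i in 1 2; do python3 -m handwheel '[{"tx":0,"ty":0,"tz":0.15,"wx":0,"wy":0,"wz":0,"grip":1},{"tx":0,"ty":0,"tz":0.3,"wx":0,"wy":0,"wz":0,"grip":1}]' | grep -E "pos|^force"; done
```

```text
t: 22.08
eef_pos: [0.5858, 0.0971, 0.0892]
eef_rot: [[-0.196, 0.981, -0.001], [0.981, 0.196, -0.0], [-0.0, -0.001, -1.0]]
force: [-0.5, -0.1, -0.7]
opening: 0.0203
gripper_force: 39.1
eef_pos: [0.5861, 0.0972, 0.0867]
force: [0.8, -0.0, -0.4]
eef_pos: [0.586, 0.0972, 0.0836]
force: [-0.6, -0.5, -0.3]
```

```bash
for i in 1 2 3; do python3 -m handwheel '[{"tx":0,"ty":0,"tz":0.1,"wx":0,"wy":0,"wz":0,"grip":1},{"tx":0,"ty":0,"tz":0.2,"wx":0,"wy":0,"wz":0,"grip":1}]' | grep -E "pos|^force"; done; python3 -c "
from station import manip; print(manip.sense()['moment'])"
```

```text
eef_pos: [0.586, 0.0972, 0.0816]
force: [0.3, -0.6, -0.4]
eef_pos: [0.586, 0.0972, 0.0796]
force: [0.5, 0.3, -1.4]
eef_pos: [0.586, 0.0972, 0.0776]
force: [-0.7, 0.0, 0.2]
[0.01992715 0.02509346 0.00477271]
```

```bash
for i in 1 2 3; do python3 -m handwheel '[{"tx":0,"ty":0,"tz":0.1,"wx":0,"wy":0,"wz":0,"grip":1},{"tx":0,"ty":0,"tz":0.2,"wx":0,"wy":0,"wz":0,"grip":1}]' | grep -E "pos|^force"; done
```

```text
eef_pos: [0.586, 0.0972, 0.0756]
force: [-0.2, 0.2, -1.1]
eef_pos: [0.586, 0.0972, 0.0736]
force: [-0.2, -0.7, -0.6]
eef_pos: [0.586, 0.0972, 0.0716]
force: [0.4, 0.3, -1.6]
```

```bash
for i in 1 2 3 4; do python3 -m handwheel '[{"tx":0,"ty":0,"tz":0.1,"wx":0,"wy":0,"wz":0,"grip":1},{"tx":0,"ty":0,"tz":0.2,"wx":0,"wy":0,"wz":0,"grip":1}]' | grep -E "pos|^force"; done
```

```text
eef_pos: [0.586, 0.0972, 0.0696]
force: [-0.5, -0.5, -1.0]
eef_pos: [0.586, 0.0972, 0.0676]
force: [-0.5, 0.1, -1.1]
eef_pos: [0.586, 0.0972, 0.0656]
force: [-0.8, 0.3, -0.9]
eef_pos: [0.586, 0.0972, 0.0636]
force: [-1.0, -0.1, -1.2]
```

```bash
for i in 1 2 3 4; do python3 -m handwheel '[{"tx":0,"ty":0,"tz":0.1,"wx":0,"wy":0,"wz":0,"grip":1},{"tx":0,"ty":0,"tz":0.2,"wx":0,"wy":0,"wz":0,"grip":1}]' | grep -E "pos|^force"; done
```

```text
eef_pos: [0.586, 0.0972, 0.0616]
force: [-0.5, -0.6, -0.1]
eef_pos: [0.586, 0.0972, 0.0596]
force: [-0.1, 0.3, 0.3]
eef_pos: [0.586, 0.0972, 0.0576]
force: [-0.2, 0.6, -1.1]
eef_pos: [0.586, 0.0972, 0.0556]
force: [-0.9, 0.0, -0.4]
```

```bash
for i in 1 2 3; do python3 -m handwheel '[{"tx":0,"ty":0,"tz":0.1,"wx":0,"wy":0,"wz":0,"grip":1},{"tx":0,"ty":0,"tz":0.2,"wx":0,"wy":0,"wz":0,"grip":1}]' | grep -E "pos|^force"; done
```

```text
eef_pos: [0.586, 0.0971, 0.0536]
force: [0.1, -0.1, -0.7]
eef_pos: [0.586, 0.0972, 0.0516]
force: [-0.2, 0.4, -0.9]
eef_pos: [0.586, 0.0972, 0.0496]
force: [0.3, -0.3, -0.2]
```

```bash
python3 -m handwheel '[{"tx":0,"ty":0,"tz":0.1,"wx":0,"wy":0,"wz":0,"grip":1},{"tx":0,"ty":0,"tz":0.2,"wx":0,"wy":0,"wz":0,"grip":1}]' | grep -E "pos|^force"; python3 -m handwheel '[{"tx":0,"ty":0,"tz":0.05,"wx":0,"wy":0,"wz":0,"grip":1},{"tx":0,"ty":0,"tz":0.1,"wx":0,"wy":0,"wz":0,"grip":1}]' | grep -E "pos|^force"
```

```text
eef_pos: [0.586, 0.0972, 0.0476]
force: [-0.8, 0.1, -0.3]
eef_pos: [0.586, 0.0972, 0.0466]
force: [0.4, -0.8, -0.2]
```

```bash
python3 -m handwheel '[{"tx":0,"ty":0,"tz":0.05,"wx":0,"wy":0,"wz":0,"grip":1},{"tx":0,"ty":0,"tz":0.1,"wx":0,"wy":0,"wz":0,"grip":1}]' | grep -E "pos|^force"; python3 -m handwheel '[{"tx":0,"ty":0,"tz":0,"wx":0,"wy":0,"wz":0,"grip":2.4},{"tx":0,"ty":0,"tz":0,"wx":0,"wy":0,"wz":0,"grip":2.8},{"tx":0,"ty":0,"tz":0,"wx":0,"wy":0,"wz":0,"grip":3.4},{"tx":0,"ty":0,"tz":0,"wx":0,"wy":0,"wz":0,"grip":3.4}]' 20
```

```text
eef_pos: [0.5861, 0.0972, 0.0462]
force: [-5.2, -0.5, 16.5]
t: 28.08
eef_pos: [0.586, 0.0971, 0.0456]
eef_rot: [[-0.196, 0.981, -0.0], [0.981, 0.196, -0.0], [-0.0, -0.0, -1.0]]
force: [-0.1, -0.3, 0.7]
opening: 0.0335
gripper_force: 0.0
```

The head touched at the predicted height. Next I rise clear and check.

```bash
python3 -m handwheel '[{"tx":0,"ty":0,"tz":-1,"wx":0,"wy":0,"wz":0,"grip":3.4},{"tx":0,"ty":0,"tz":-3,"wx":0,"wy":0,"wz":0,"grip":3.4},{"tx":0,"ty":0,"tz":-6,"wx":0,"wy":0,"wz":0,"grip":5},{"tx":0,"ty":0,"tz":-10,"wx":0,"wy":0,"wz":0,"grip":8},{"tx":2,"ty":0,"tz":-13,"wx":0,"wy":0,"wz":0,"grip":8},{"tx":4,"ty":0,"tz":-13,"wx":0,"wy":0,"wz":0,"grip":8},{"tx":4,"ty":0,"tz":-13,"wx":0,"wy":0,"wz":0,"grip":8},{"tx":4,"ty":0,"tz":-13,"wx":0,"wy":0,"wz":0,"grip":8}]'
python3 - <<'E'
from h import *
for n in("wrist","side"):
  c=cam(n); H=np.array([.586,.0970,0])
  print(n,"exp seat,top",proj(c,[H+[0,0,.042],H+[0,0,.064]]).round(1).tolist())
  R=np.array(manip.sense()["eef_rot"])
  if n=="wrist":
    X=[H+[0,0,.064]+s*.011*R[:,k] for k in(0,1) for s in(1,-1)]; print("exp head top rim",proj(c,X).round(1).tolist())
  for l in("post","board_top","board_mid","board_low"):
    for r in manip.regions_of(l,n)[:1]: print(l,round(r["p"],2),r["extent"])
E
```

```text
t: 29.08
eef_pos: [0.5779, 0.1358, 0.1754]
eef_rot: [[-0.195, 0.981, -0.001], [0.981, 0.195, -0.001], [-0.001, -0.001, -1.0]]
force: [-0.2, 0.3, -0.6]
opening: 0.0798
gripper_force: 0.0
wrist exp seat,top [[318.7, 282.6], [318.8, 293.5]]
exp head top rim [[318.8, 279.2], [318.8, 307.6], [334.1, 293.5], [303.6, 293.5]]
post 0.81 [301.9, 269.9, 331.0, 305.6]
board_top 0.68 [268.3, 250.1, 373.1, 385.6]
board_mid 0.56 [269.6, 247.0, 365.9, 249.5]
board_low 0.75 [304.6, 270.4, 331.5, 305.7]
side exp seat,top [[307.1, 245.2], [307.0, 235.9]]
post 0.7 [303.0, 229.8, 312.9, 246.4]
board_top 0.92 [282.6, 234.8, 346.8, 273.4]
board_low 0.62 [286.4, 256.5, 319.0, 281.0]
```

```bash
python3 -c "
from station import manip; print(manip.job_done())"
```

```text
the job is handed in; nothing more can be done
None
```

The three boards are pushed flush into both fences and pinned: the post slid in with no resistance until its head met the top board, and I handed the job in at about 29 s. The final check was by camera measurements and force readings, because I had used all 10 picture views. I did not re-check the spool, pressing block and box, but the arm kept clear of them.

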